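# Clear the headset off the slide-warming bench and hold its lid at 45 degrees

### The job

The dictation headset has been left standing on the lid of the slide-warming bench: first, with the lid still shut, hang it by its crown over the bar of the rail beside the bench, one ear pad on each side, and let go of it. Then raise the bench's lid by its handle with the fingers to 45 degrees (within 5) and keep holding it there: the lid would fall shut, so finish while still holding it still. Do not drop the headset on the table, leave it hanging, and leave the other things on the table where they stand.

Things in the scene. Friction and masses are not known exactly. Their poses are not given: they have to be found in the camera images.
- bench: slide-warming bench, fixed to the table: low stainless box 250 (x) x 280 (y) x 100 mm high, black control panel on its front (-x) face, closed by a white hinged lid 12 mm thick with a blue field, upper face 112 mm above the table. Origin under the centre of the box; z up, x from the front (handle) to the back (hinge), y along the hinge.
- lid (a joint): angle of the bench's lid in rad: 0 = shut (at the start), 0.785 = 45 degrees open; stop at 1.75. It turns about the hinge along its back edge: the front edge with the handle rises and swings back (bench's +x). No stay: it falls shut if let go at 45 degrees. About 0.5 kg (varies): lifting at the handle takes 2 to 4 N.
- lid_hinge (a point): point on the lid's hinge axis at its middle, on the bench: 120 mm behind the bench's centre (+x) and 100 mm above the table; axes as the bench's, the hinge axis is y. It does not move with the lid.
- lid_handle (a point): middle of the handle, on the axis of a black round bar, 12 mm diameter, 130 mm long (along y), with a leg at each end, near the lid's front edge. Lid shut: 225 mm in front (-x) of the hinge axis, 57 mm above it, 45 mm above the lid's upper face. Pinch it from above, closing along the bench's x; the bar can turn between the fingers. Moves and turns with the lid.
- headset: dictation headset, 0.18 kg, rigid, standing on its two black and orange ear pads on the lid. Arch in its y-z plane, 156 mm wide (y), 150 tall; 100 mm clear between the pads. Crown: grey block 24 (x) x 70 (y) x 32 mm thick, from 118 to 150 mm above the pads' underside, flat below. Origin midway between the pads at their underside, z up. A thin microphone boom at +x, pad height, touches nothing.
- crown_under (a point): centre of the underside of the headset's crown, 118 mm above the headset's origin: the place that rests on the rail. Axes as the headset's.
- rail: hanging rail, fixed to the table left or right of the bench: level round steel bar along its x, 14 mm diameter, 220 mm between two end posts, on a dark base plate 240 x 90 x 12 mm; top of the bar 165 mm above the table. Origin under the middle of the base, z up. The headset hangs with its crown across the bar (its y across the bar), an ear pad on each side.
- rail_top (a point): middle of the bar on its upper side, 165 mm above the table; axes as the rail's, x along the bar.
- caddy: blue open tray, 200 x 120 x 50 mm, holding six small capped bottles (79 mm tall in all); origin under its centre. Bystander
- amber_bottle: amber glass bottle, 60 mm diameter, 130 mm tall; origin under its centre. Bystander
- slide_box: flat green slide box, 100 x 180 x 35 mm; origin under its centre. Bystander
- mug: white mug, 80 mm diameter, 90 mm tall; origin under its centre. Bystander

How it is judged:
By the outcome, as a careful person would: the job done as asked, in the order asked, and still so for the second after the job is handed in, while the arm keeps its last pose, push and grip.
It also fails if it takes over 58 s, if anything falls off the work surface, if the arm or the gripper's body presses on something with over 40 N, if the wrist force passes 120 N, or if a joint passes its speed limit or range.

### The arm

A 6-joint arm with a two-finger parallel gripper is mounted at the origin on the work surface. World frame = base frame: x ahead of the robot, y to its left, z up, the work surface at z = 0. Lengths are in m, angles in rad, forces in N, time in s.
With the tool pointing down it reaches from about 0.25 to 0.775 m from the base axis. Payload 4 kg.
Tool frame: the origin (TCP) lies at the very end of the fingers, on their centre line; the grasp point (between the pads) lies 19 mm behind it (robot.hold_point_z is the distance from the TCP to the grasp point, in m); z points along the fingers, y is the line along which they close (so a half turn about z gives the same grasp; the last joint's range is limited). The gripper opens to 94 mm and grips with 3 to 60 N. Pads are 16 mm wide; open, the fingers measure 119 mm over their backs; the gripper's body (75 mm by 177 mm) begins 78 mm behind the grasp point.
Start: joints at [-1.291, 0.087, 1.371, -0, 1.684, -0.103], TCP at [0.205, -0.51, 0.206] pointing down, gripper open.
Joint ranges: [-3.1, 3.1], [-0.76, 2.03], [0.27, 2.55], [-1.08, 4.22], [0.17, 2.65], [-2.57, 2.57]. Speed limits (rad/s): [2.79, 2.79, 3.14, 3.14, 3.14, 3.14].

### API

Orientations are given as [roll, pitch, yaw] about the fixed x, y, z axes, in that order (R = Rz(yaw) Ry(pitch) Rx(roll)).
In Python, from bench import robot gives the robot as it stands.
- The arm moves only by the tool carry_out, never from a script. Its argument "steps" is a list of rows, each a list of 3 entries, a list of its own where there are three numbers: the shift along the tool's x, y, z in m, then the turn about the tool's z in units of 10 degrees (1.0 is 10 degrees), then the closure, from -1 (fully open) to 1 (shut). In form: [[[tx, ty, tz], roll, jaw], ...]. A call has 1 to 10 rows; each row is the pose to reach, as a shift and turn from the pose commanded when the call began, along the tool's axes at that moment; what a row does not reach only later rows make up. A row lasts 1/8 s, in which the tool goes at most 62.5 mm and 10.7 degrees, less where a joint would pass 70% of its speed; a pose out of reach is approached as far as the arm can. A call with a gripper value outside its range is refused whole. The fingers move at their own pace and stop on an object; the grip force is fixed at half the most. Time passes only in rows, so rows that repeat a pose let the fingers close. It gives the time, the measured TCP pose, the force, the opening and the grip force at its end, in the units of the state.
- robot.get_obs(): the state, without advancing time (a new reading comes with each control period).
- robot.snapshot(name): name is "scene" or "side" or "wrist"; returns a dict with "image" (400x640x3 uint8, red, green, blue), "z_map" (400x640 float32, m along the optical axis (not along the pixel's ray), 0 where there is no reading), "mtx" (3x3 intrinsics, pixels), "R" (3x3) and "t" (3): a world point X has camera coordinates R X + t. Camera axes: x right, y down, z forward; pixel columns grow to the right and rows downward; lengths in m; the calibration is good to about 2 mm. The wrist camera is an equidistant fisheye: a pixel r from the principal point sees the ray r / f radians off the axis. A picture is of the moment at which its call begins.
- robot.close_job(): hands the job in; it is judged then, once.
The state is a dict: "time": time; "joint_positions": joint angles; "qvel": joint speeds; "joint_torque": joint torques, N m; "tool_pos": TCP position; "ee_rot": TCP orientation; "wrist_force": force on the tool from outside, world axes, zero at the start; "wrist_torque": the same for the moment, N m; "width": finger opening in m; "finger_force": force on a finger pad.
Only numpy, scipy, OpenCV 4.12 (cv2) and the standard library are available. Lean on these libraries where they do the work, as an engineer would, in place of code of your own. Each camera call takes 0.05 s, during which the arm holds its last target. There are 200 camera calls.

## Working session

There is one attempt and no reset: what is moved stays moved. The work goes in short steps, Python scripts to look and compute and a tool call to move; the robot and the scene stay as the last step left them, time stands still between calls to the robot, and variables do not carry over. Pictures are saved under pics/ and viewed, at most 10 in all, crops included, and the job is handed in when it is done.

Besides the shell and the picture viewer there is one more tool, called after "Emit:" in YAML: its name, and indented under it one key for each argument. carry_out: Moves the arm, as the interface text tells. Its arguments: {"type":"object","properties":{"steps":{"type":"array","items":{"type":"array"}}},"required":["steps"]}

```bash
ls; mkdir -p pics; cat > h.py <<'E'
import numpy as np, cv2
from bench import robot
def snap(n,save=None):
    s=robot.snapshot(n)
    if save: cv2.imwrite('pics/'+save,s['image'][:,:,::-1])
    return s
def cloud(s):
    z=s['z_map'];v,u=np.mgrid[:400,:640];K=s['mtx']
    P=np.stack([(u-K[0,2])/K[0,0]*z,(v-K[1,2])/K[1,1]*z,z],-1)
    W=(P-s['t'])@s['R']; W[z<=0]=np.nan
    return W
E
python3 - <<'E'
from h import *
for n in('scene','side'):
    s=snap(n,n+'.png'); print(n,s['mtx'].round(1).tolist(),(-s['R'].T@s['t']).round(3),s['R'][2].round(2),(s['z_map']>0).mean())
    np.savez(''+n+'.npz',**s)
a=cv2.imread('pics/scene.png');b=cv2.imread('pics/side.png')
o=robot.get_obs();print(o)
E
```

```text
pics
scene [[384.6, 0.0, 319.1], [0.0, 384.6, 196.5], [0.0, 0.0, 1.0]] [1.391 0.43  1.024] [-0.67 -0.29 -0.68] 0.9959375
side [[507.6, 0.0, 325.7], [0.0, 507.6, 194.4], [0.0, 0.0, 1.0]] [0.278 1.088 1.353] [ 0.17 -0.63 -0.76] 0.99609765625
{'time': 0.1, 'joint_positions': array([-1.29110947e+00,  8.78929444e-02,  1.37207028e+00,  2.20957234e-05,
        1.68357834e+00, -1.03125617e-01]), 'qvel': array([ 0.00052363, -0.00060017, -0.00437491,  0.00023103,  0.00099889,
        0.00068269]), 'joint_torque': array([ 1.73554607e-03, -3.41253376e+01, -3.03300583e+01,  7.18981144e-02,
        3.04686092e-02, -1.04283495e-04]), 'tool_pos': array([ 0.20529986, -0.50973452,  0.20443139]), 'ee_rot': array([-3.13965635e+00, -2.22470935e-04,  3.82814727e-01]), 'wrist_force': array([ 0.30949012, -0.82316668,  0.60199308]), 'wrist_torque': array([-0.00784082, -0.02525788,  0.01056755]), 'finger_force': 0.0, 'width': 0.09384295827892872}
```

View pics/scene.png

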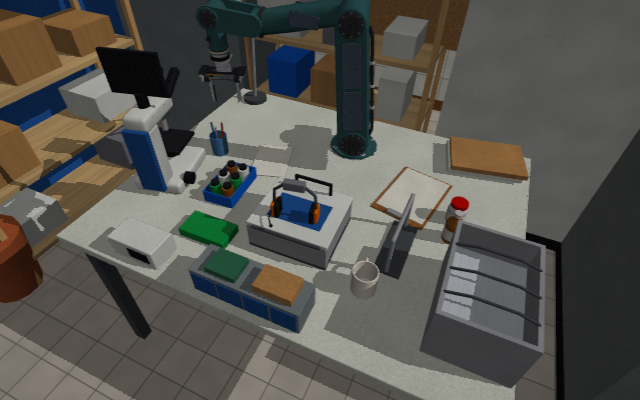

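View pics/side.png

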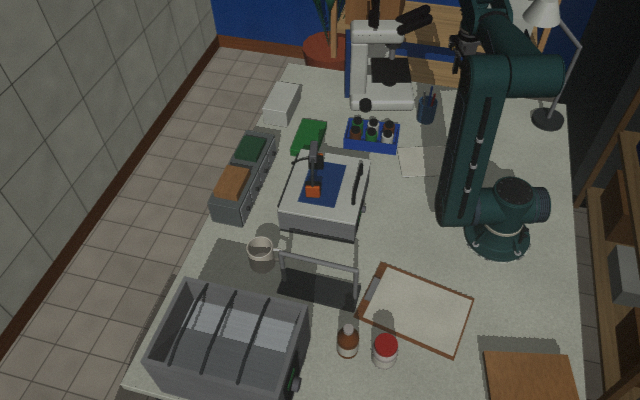

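The scene view shows the bench around (300,225), with the headset on the lid (crown about (295,186)). The handle is at (313,183), and the rail is to the left (+y) at about (400,235). The side view shows the rail bar from (283,250) to (357,268), the crown near (318,150) and the handle near (358,183).

```bash
python3 - <<'E'
from h import *
for n in('scene','side'):
    s=dict(np.load(n+'.npz')); W=cloud(s); im=s['image']; hsv=cv2.cvtColor(im,cv2.COLOR_RGB2HSV)
    x,y,z=W[...,0],W[...,1],W[...,2]
    reg=(x>.25)&(x<.9)&(y>-.35)&(y<.4)
    def rect(m,name,dil=0):
        m=m.astype(np.uint8); nn,l,st,_=cv2.connectedComponentsWithStats(m)
        for i in np.argsort(-st[1:,4])[:2]+1:
            if st[i,4]<25: continue
            k=l==i; p=np.c_[x[k],y[k]].astype(np.float32)
            r=cv2.minAreaRect(p); print(n,name,st[i].tolist(),'c',np.round(r[0],4),'sz',np.round(r[1],3),'ang',round(r[2],1),'z med/max',np.round(np.nanpercentile(z[k],[5,50,95]),4),'mean',p.mean(0).round(4))
    rect(reg&(z>.105)&(z<.12),'lid')
    rect(reg&(z>.105)&(z<.12)&(hsv[...,0]>100)&(hsv[...,0]<125)&(hsv[...,1]>120),'blue')
    rect(reg&(z>.13)&(z<.18)&(hsv[...,2]<70),'handle/dark')
    rect(reg&(z>.225)&(z<.30),'crown')
    rect(reg&(z>.256)&(z<.30),'crowntop')
    rect(reg&(z>.145)&(z<.18)&(y>.1),'rail')
    rect(reg&(z>.1)&(hsv[...,0]<15)&(hsv[...,1]>180)&(hsv[...,2]>90),'orange')
E
```

```text
scene lid [247, 176, 106, 74, 3809] c [0.5737 0.0174] sz [0.26  0.285] ang 1.6 z med/max [0.1076 0.1114 0.1147] mean [0.5918 0.0335]
scene lid [206, 248, 43, 32, 489] c [ 0.8642 -0.0775] sz [0.102 0.073] ang 88.1 z med/max [0.111  0.1184 0.1198] mean [ 0.8656 -0.0726]
scene blue [278, 193, 54, 38, 1014] c [0.5822 0.0162] sz [0.123 0.188] ang 1.8 z med/max [0.1089 0.112  0.1152] mean [0.5828 0.0226]
scene handle/dark [295, 174, 37, 17, 137] c [0.4706 0.0129] sz [0.014 0.138] ang 3.8 z med/max [0.142  0.1592 0.1647] mean [0.4699 0.0148]
scene handle/dark [273, 196, 9, 19, 130] c [ 0.623  -0.0441] sz [0.051 0.022] ang 11.5 z med/max [0.1337 0.1617 0.1713] mean [ 0.6296 -0.0391]
scene crown [276, 178, 40, 17, 330] c [0.61   0.0179] sz [0.027 0.125] ang 13.8 z med/max [0.2303 0.2507 0.2622] mean [0.6146 0.0186]
scene crowntop [283, 178, 23, 9, 130] c [0.6102 0.015 ] sz [0.027 0.069] ang 12.5 z med/max [0.2573 0.2607 0.2629] mean [0.6116 0.0154]
scene rail [391, 193, 25, 53, 250] c [0.51   0.3448] sz [0.014 0.232] ang 89.0 z med/max [0.1555 0.1628 0.1657] mean [0.5221 0.3451]
scene orange 
[... 626 characters left out ...]
.1664] mean [0.4655 0.0228]
side handle/dark [314, 154, 9, 13, 77] c [ 0.6087 -0.0464] sz [0.025 0.029] ang 88.8 z med/max [0.1325 0.1536 0.1706] mean [ 0.6073 -0.0407]
side crown [309, 141, 9, 32, 204] c [0.6054 0.0328] sz [0.024 0.105] ang 10.5 z med/max [0.2315 0.2602 0.2664] mean [0.6053 0.029 ]
side crowntop [309, 141, 9, 18, 129] c [0.6086 0.0162] sz [0.023 0.071] ang 10.5 z med/max [0.2576 0.2623 0.2668] mean [0.6083 0.0171]
side rail [278, 250, 81, 26, 432] c [0.5066 0.344 ] sz [0.017 0.233] ang 88.4 z med/max [0.1536 0.1633 0.1681] mean [0.5042 0.3459]
side orange [306, 186, 14, 11, 138] c [0.5937 0.0886] sz [0.042 0.017] ang 5.9 z med/max [0.1249 0.1491 0.1673] mean [0.5942 0.0884]
```

```bash
cat >> h.py <<'E'
from scipy.spatial.transform import Rotation as Ro
def to(p,yaw=None):
    o=robot.get_obs(); R=Ro.from_euler('xyz',o['ee_rot']); d=R.inv().apply(np.array(p)-o['tool_pos'])
    dy=0 if yaw is None else (np.rad2deg(o['ee_rot'][2])-yaw)/10
    print('shift',d.round(4),'roll',round(dy,2)); return d
E
python3 - <<'E'
from h import *
to([.609,.016,.36],101); to([.3,-.40,.40]); to([.609,.016,.236],101)
for n in('scene','side'):
    W=cloud(dict(np.load(n+'.npz'))).reshape(-1,3)
    a=np.array([.205,-.51]);b=np.array([.609,.016]);d=b-a;L=np.hypot(*d);d/=L
    q=W[:,:2]-a;t=q@d;c=abs(q@[-d[1],d[0]])
    for k in np.arange(.0,.7,.1):
        m=(t>k)&(t<k+.1)&(c<.15)&(W[:,2]<.8); print(n,round(k,1),np.nanmax(W[m,2]).round(3) if m.any() else None)
E
```

```text
shift [ 0.5709 -0.3372 -0.1548] roll -7.91
shift [ 0.1289 -0.0668 -0.1954] roll 0
shift [ 0.5709 -0.3369 -0.0308] roll -7.91
scene 0.0 0.598
scene 0.1 0.588
scene 0.2 0.082
scene 0.3 0.082
scene 0.4 0.116
scene 0.5 0.166
scene 0.6 0.265
side 0.0 0.587
side 0.1 0.589
side 0.2 0.089
side 0.3 0.09
side 0.4 0.121
side 0.5 0.169
side 0.6 0.269
```

Emit:
carry_out:
  steps:
    - [[0.02, -0.01, -0.06], -0.5, -1]
    - [[0.06, -0.035, -0.11], -1.3, -1]
    - [[0.11, -0.065, -0.15], -2.2, -1]
    - [[0.165, -0.095, -0.155], -3.1, -1]
    - [[0.22, -0.13, -0.155], -4.0, -1]
    - [[0.275, -0.16, -0.155], -4.9, -1]
    - [[0.33, -0.195, -0.155], -5.8, -1]
    - [[0.385, -0.225, -0.155], -6.6, -1]
    - [[0.44, -0.26, -0.155], -7.3, -1]
    - [[0.49, -0.29, -0.155], -7.9, -1]

```text
time: 1.35
tool_pos: [0.5416, -0.0708, 0.36]
ee_rot: [-3.141, 0.0, 1.765]
wrist_force: [0.3, -0.2, 1.4]
width: 0.0941
finger_force: 0.0
```

```bash
python3 - <<'E'
from h import *
o=robot.get_obs();print(o['time'],o['tool_pos'],o['ee_rot']);to([.609,.016,.32],101)
E
```

```text
1.35 [ 0.54163726 -0.07076507  0.36001179] [-3.14100933e+00  1.06863485e-04  1.76516367e+00]
shift [0.0721 0.0829 0.04  ] roll 0.01
```

Emit:
carry_out:
  steps:
    - [[0.036, 0.042, 0.0], 0, -1]
    - [[0.072, 0.083, 0.0], 0, -1]
    - [[0.072, 0.083, 0.04], 0, -1]
    - [[0.072, 0.083, 0.04], 0, -1]
    - [[0.072, 0.083, 0.04], 0, -1]

```text
time: 1.98
tool_pos: [0.6086, 0.0133, 0.3217]
ee_rot: [3.141, 0.0, 1.761]
wrist_force: [0.6, -0.3, 1.5]
width: 0.0937
finger_force: 0.0
```

```bash
python3 - <<'E'
from h import *
o=robot.get_obs();print(o['time'],o['tool_pos'],o['ee_rot'])
s=snap('wrist','w1.png');print(s['mtx'],(-s['R'].T@s['t']))
X=np.array([[.609,.016,.262],[.609,.016,.165],[.469,.015,.157]]);c=X@s['R'].T+s['t']
th=np.arctan2(np.hypot(c[:,0],c[:,1]),c[:,2]);ph=np.arctan2(c[:,1],c[:,0]);print(s['mtx'][0,0]*th*np.cos(ph)+s['mtx'][0,2],s['mtx'][0,0]*th*np.sin(ph)+s['mtx'][1,2])
s=snap('side','s2.png');W=cloud(s)
cv2.imwrite('pics/s2c.png',cv2.resize(s['image'][90:290,220:420,::-1],(600,600)))
E
```

```text
1.975 [0.60859858 0.01334227 0.32168626] [3.14058936e+00 4.32965687e-04 1.76089089e+00]
[[309.70691629   0.         324.46324598]
 [  0.         309.70691629 196.78702054]
 [  0.           0.           1.        ]] [0.59327124 0.09613048 0.50057876]
[324.88249031 324.77649182 207.8102973 ] [209.52870182 181.32194902 159.48713669]
```

View pics/w1.png

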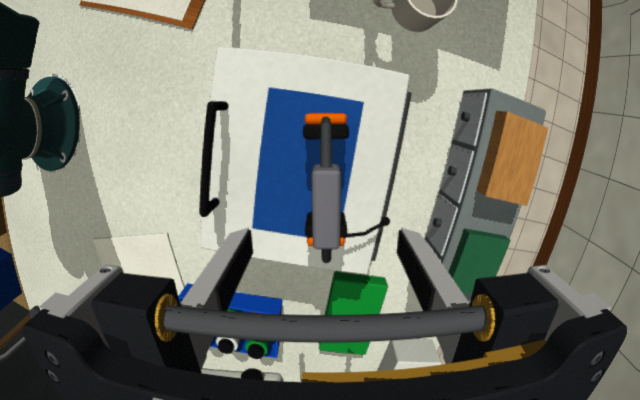

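The wrist view shows the crown centred at about (326,206), upright between the fingers at (240,260) and (410,260). That matches the projection of my estimate at (325,209), so I can descend.

Emit:
carry_out:
  steps:
    - [[0.002, 0.0, 0.04], 0, -1]
    - [[0.002, 0.0, 0.075], 0, -1]
    - [[0.002, 0.0, 0.085], 0, -1]
    - [[0.002, 0.0, 0.085], 0, -1]
    - [[0.002, 0.0, 0.085], 0, 1]
    - [[0.002, 0.0, 0.085], 0, 1]
    - [[0.002, 0.0, 0.085], 0, 1]
    - [[0.002, 0.0, 0.085], 0, 1]
    - [[0.002, 0.0, 0.085], 0, 1]

```text
time: 3.2
tool_pos: [0.6083, 0.0158, 0.2355]
ee_rot: [-3.142, 0.0, 1.762]
wrist_force: [-0.5, -0.1, -0.5]
width: 0.0475
finger_force: 0.0
```

Emit:
carry_out:
  steps:
    - [[0.0, 0.0, 0.0], 0, 1]
    - [[0.0, 0.0, 0.0], 0, 1]
    - [[0.0, 0.0, 0.0], 0, 1]
    - [[0.0, 0.0, 0.0], 0, 1]

```text
time: 3.7
tool_pos: [0.6083, 0.0158, 0.2353]
ee_rot: [-3.141, -0.0, 1.762]
wrist_force: [1.1, 0.0, -0.2]
width: 0.0237
finger_force: 30.0
```

Emit:
carry_out:
  steps:
    - [[0.0, 0.0, -0.015], 0, 1]
    - [[0.0, 0.0, -0.04], 0, 1]
    - [[0.0, 0.0, -0.07], 0, 1]
    - [[0.0, 0.0, -0.1], 0, 1]
    - [[0.0, 0.0, -0.12], 0, 1]
    - [[0.0, 0.0, -0.12], 0, 1]
    - [[0.0, 0.0, -0.12], 0, 1]

```text
time: 4.58
tool_pos: [0.6081, 0.0158, 0.3547]
ee_rot: [-3.14, -0.0, 1.762]
wrist_force: [0.3, -0.3, -1.1]
width: 0.0238
finger_force: 30.0
```

```bash
python3 - <<'E'
from h import *
to([.508,.3445,.355],88.7)
s=snap('side'); W=cloud(s);cv2.imwrite('pics/s3c.png',cv2.resize(s['image'][70:290,220:440,::-1],(600,600)))
E
```

```text
shift [ 3.418e-01 -3.600e-02 -2.000e-04] roll 1.22
```

View pics/s3c.png

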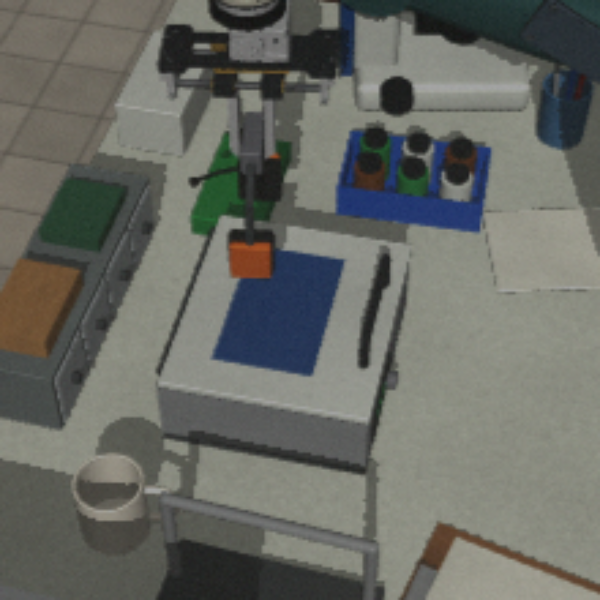

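The crop shows the headset lifted level in the fingers, with its pad at (250,255). It is clear of the lid, and the rail bar runs from (165,500) to (375,548). Next I carry it over the bar.

Emit:
carry_out:
  steps:
    - [[0.015, -0.0015, 0], 0.1, 1]
    - [[0.045, -0.005, 0], 0.2, 1]
    - [[0.085, -0.009, 0], 0.35, 1]
    - [[0.13, -0.014, 0], 0.5, 1]
    - [[0.175, -0.018, 0], 0.65, 1]
    - [[0.22, -0.023, 0], 0.8, 1]
    - [[0.265, -0.028, 0], 0.95, 1]
    - [[0.305, -0.032, 0], 1.1, 1]
    - [[0.332, -0.035, 0], 1.2, 1]
    - [[0.342, -0.036, 0], 1.22, 1]

```text
time: 5.88
tool_pos: [0.5071, 0.3459, 0.3538]
ee_rot: [-3.139, 0.002, 1.551]
wrist_force: [-0.1, -1.1, -2.2]
width: 0.0234
finger_force: 30.0
```

Emit:
carry_out:
  steps:
    - [[0, 0, 0.02], 0, 1]
    - [[0, 0, 0.05], 0, 1]
    - [[0, 0, 0.085], 0, 1]
    - [[0, 0, 0.12], 0, 1]
    - [[0, 0, 0.14], 0, 1]
    - [[0, 0, 0.15], 0, 1]
    - [[0, 0, 0.15], 0, 1]
    - [[0, 0, 0.15], 0, 1]

```text
time: 6.88
tool_pos: [0.5087, 0.3448, 0.2068]
ee_rot: [3.14, -0.001, 1.548]
wrist_force: [0.3, 0.0, -1.3]
width: 0.024
finger_force: 30.0
```

```bash
python3 - <<'E'
from h import *
o=robot.get_obs();print(o['tool_pos'],o['ee_rot'],o['wrist_force'])
im=[]
for n in('side','scene'):
    s=snap(n); W=cloud(s);np.savez(n+'4.npz',**s)
    r=(200,340,240,400) if n=='side' else (130,270,340,500)
    im.append(cv2.resize(s['image'][r[0]:r[1],r[2]:r[3],::-1],(400,350)))
cv2.imwrite('pics/p4.png',np.hstack(im))
E
```

```text
[0.50869947 0.34478645 0.20681813] [ 3.13955871e+00 -9.73991293e-04  1.54839610e+00] [ 0.30420727  0.04215295 -1.29175677]
```

View pics/p4.png

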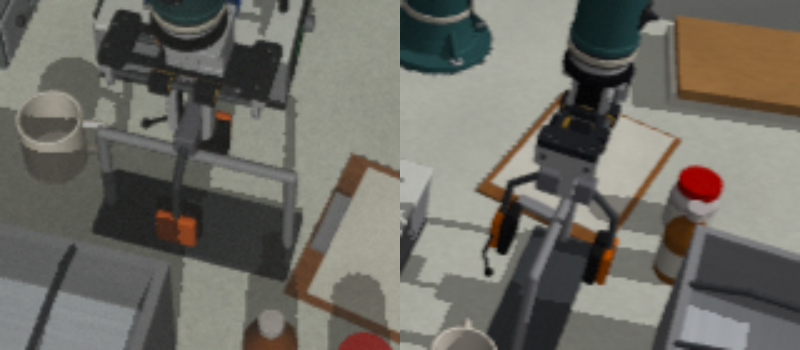

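The headset straddles the bar. In the scene crop (right) the pads are at (508,225) and (600,255), one on each side, with the bar passing under the crown. Now I lower it slowly.

Emit:
carry_out:
  steps:
    - [[0, 0, 0.012], 0, 1]
    - [[0, 0, 0.024], 0, 1]
    - [[0, 0, 0.031], 0, 1]
    - [[0, 0, 0.034], 0, 1]
    - [[0, 0, 0.036], 0, 1]
    - [[0, 0, 0.036], 0, 1]
    - [[0, 0, 0.036], 0, 1]

```text
time: 7.85
tool_pos: [0.5083, 0.3449, 0.1702]
ee_rot: [3.141, -0.0, 1.549]
wrist_force: [-1.9, -0.2, 1.2]
width: 0.0242
finger_force: 30.0
```

Emit:
carry_out:
  steps:
    - [[0, 0, 0.0008], 0, 1]
    - [[0, 0, 0.0015], 0, 1]
    - [[0, 0, 0.0015], 0, 1]

```text
time: 8.22
tool_pos: [0.5083, 0.3449, 0.1701]
ee_rot: [3.14, -0.001, 1.549]
wrist_force: [-3.2, -1.7, 6.7]
width: 0.0238
finger_force: 30.0
```

Emit:
carry_out:
  steps:
    - [[0, 0, -0.0012], 0, 1]
    - [[0, 0, -0.0012], 0, 0.3]
    - [[0, 0, -0.0012], 0, 0.1]
    - [[0, 0, -0.0012], 0, -0.1]
    - [[0, 0, -0.0012], 0, -0.1]
    - [[0, 0, -0.0012], 0, -0.1]

```text
time: 8.98
tool_pos: [0.5081, 0.3447, 0.169]
ee_rot: [-3.142, 0.0, 1.549]
wrist_force: [-0.0, -0.1, 0.4]
width: 0.0513
finger_force: 0.0
```

Emit:
carry_out:
  steps:
    - [[0, 0, -0.015], 0, -0.1]
    - [[0, 0, -0.04], 0, -0.1]
    - [[0, 0, -0.08], 0, -0.1]
    - [[0, 0, -0.13], 0, -0.1]
    - [[0, 0, -0.16], 0, -0.1]
    - [[0, 0, -0.16], 0, -0.1]

```text
time: 9.72
tool_pos: [0.5089, 0.3453, 0.3339]
ee_rot: [3.134, -0.004, 1.549]
wrist_force: [0.4, -0.7, -0.3]
width: 0.0514
finger_force: 0.0
```

```bash
python3 - <<'E'
from h import *
to([.469,.016,.30],91.5)
im=[]
for n in('side','scene'):
    s=snap(n); W=cloud(s);np.savez(n+'5.npz',**s)
    r=(200,340,240,400) if n=='side' else (130,270,340,500)
    im.append(cv2.resize(s['image'][r[0]:r[1],r[2]:r[3],::-1],(400,350)))
    x,y,z=np.moveaxis(W,-1,0)
    m=(abs(x-.508)<.06)&(abs(y-.345)<.06)&(z>.185)&(z<.21)
    p=W[m]; print(n,m.sum(),p.mean(0).round(4),np.percentile(p[:,2],[50,95]).round(4),cv2.minAreaRect(p[:,:2].astype(np.float32)))
cv2.imwrite('pics/p5.png',np.hstack(im))
E
```

```text
shift [-0.3302 -0.0329  0.0323] roll -0.28
side 214 [0.5067 0.3456 0.1962] [0.1966 0.2008] ((0.5076640248298645, 0.3458392322063446), (0.07781316339969635, 0.02496970444917679), 89.89846801757812)
scene 175 [0.5121 0.3433 0.1941] [0.1949 0.1986] ((0.5100781321525574, 0.3434692621231079), (0.07217367738485336, 0.02767094410955906), 88.372314453125)
```

View pics/p5.png

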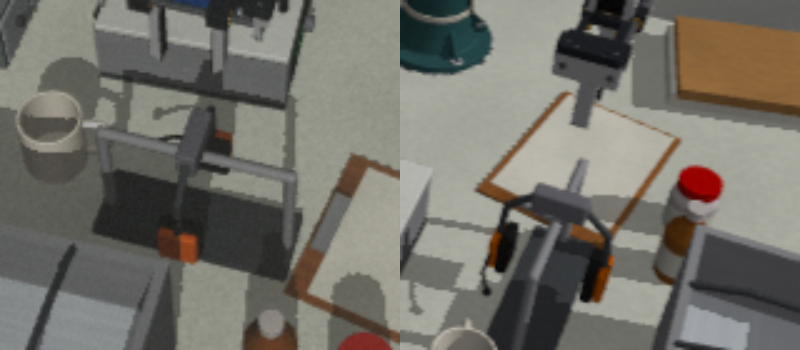

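The headset hangs level on the bar, with its pads at (500,250) and (598,275) in the scene crop and its crown top at 0.197 m as expected. On to the handle.

Emit:
carry_out:
  steps:
    - [[-0.03, -0.003, 0], 0, -0.3]
    - [[-0.08, -0.008, 0], -0.1, -0.3]
    - [[-0.13, -0.013, 0.01], -0.15, -0.3]
    - [[-0.18, -0.018, 0.02], -0.2, -0.3]
    - [[-0.23, -0.023, 0.04], -0.28, -0.3]
    - [[-0.28, -0.028, 0.06], -0.28, -0.3]
    - [[-0.315, -0.031, 0.08], -0.28, -0.3]
    - [[-0.33, -0.033, 0.09], -0.28, -0.3]
    - [[-0.33, -0.033, 0.09], -0.28, -0.3]
    - [[-0.33, -0.033, 0.09], -0.28, -0.3]

```text
time: 11.08
tool_pos: [0.4681, 0.0166, 0.2396]
ee_rot: [3.141, -0.001, 1.599]
wrist_force: [-0.4, 0.3, -0.1]
width: 0.061
finger_force: 0.0
```

```bash
python3 - <<'E'
from h import *
o=robot.get_obs();print(o['tool_pos'],o['ee_rot'])
s=snap('wrist','w6.png')
K=s['mtx'];C=-s['R'].T@s['t']
g=cv2.cvtColor(s['image'],cv2.COLOR_RGB2GRAY)
v,u=np.mgrid[:400,:640];dx,dy=u-K[0,2],v-K[1,2];r=np.hypot(dx,dy);th=r/K[0,0]
d=np.stack([np.sin(th)*dx/np.maximum(r,1e-9),np.sin(th)*dy/np.maximum(r,1e-9),np.cos(th)],-1)@s['R']
X=C+d*((.157-C[2])/d[...,2])[...,None]
m=(g<45)&(abs(X[...,0]-.469)<.03)&(abs(X[...,1]-.016)<.085)
n,l,st,_=cv2.connectedComponentsWithStats(m.astype(np.uint8))
for i in np.argsort(-st[1:,4])[:3]+1: print(st[i],cv2.minAreaRect(X[l==i][:,:2].astype(np.float32)))
E
```

```text
[0.46814364 0.0165622  0.23957518] [ 3.14084869e+00 -5.13228849e-04  1.59883085e+00]
[ 317  126   13  151 1774] ((0.4673979878425598, 0.013887476176023483), (0.010523256845772266, 0.14255310595035553), 1.725400447845459)
```

View pics/w6.png

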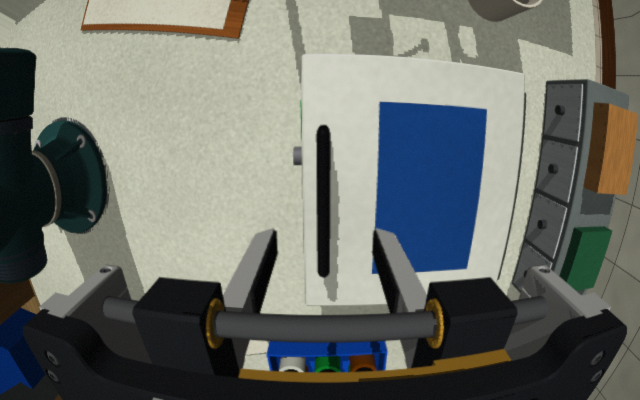

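The wrist view shows the handle bar from (323,126) to (323,276), centred between the fingertips at (275,235) and (375,235). The ray-cast centre is (0.467, 0.014), so I descend and pinch.

Emit:
carry_out:
  steps:
    - [[-0.002, 0, 0.03], 0, -0.3]
    - [[-0.002, 0, 0.07], 0, -0.3]
    - [[-0.002, 0, 0.095], 0, -0.3]
    - [[-0.002, 0, 0.099], 0, -0.3]
    - [[-0.002, 0, 0.099], 0, 1]
    - [[-0.002, 0, 0.099], 0, 1]
    - [[-0.002, 0, 0.099], 0, 1]
    - [[-0.002, 0, 0.099], 0, 1]
    - [[-0.002, 0, 0.099], 0, 1]
    - [[-0.002, 0, 0.099], 0, 1]

```text
time: 12.38
tool_pos: [0.467, 0.0135, 0.1403]
ee_rot: [-3.14, 0.0, 1.597]
wrist_force: [-3.2, -0.6, 3.4]
width: 0.0111
finger_force: 30.0
```

Emit:
carry_out:
  steps:
    - [[0, 0, 0], 0, 1]
    - [[0, 0, 0], 0, 1]
    - [[0, 0, 0], 0, 1]

```text
time: 12.75
tool_pos: [0.467, 0.0134, 0.1403]
ee_rot: [-3.14, 0.0, 1.597]
wrist_force: [-4.8, -0.7, 3.6]
width: 0.011
finger_force: 30.0
```

Emit:
carry_out:
  steps:
    - [[0, 0.003, -0.01], 0, 1]
    - [[0, 0.006, -0.019], 0, 1]
    - [[0, 0.013, -0.038], 0, 1]
    - [[0, 0.022, -0.056], 0, 1]
    - [[0, 0.033, -0.0735], 0, 1]
    - [[0, 0.045, -0.09], 0, 1]
    - [[0, 0.045, -0.09], 0, 1]
    - [[0, 0.045, -0.09], 0, 1]

```text
time: 13.75
tool_pos: [0.5114, 0.0147, 0.2316]
ee_rot: [-3.139, 0.0, 1.597]
wrist_force: [-8.0, 0.1, 3.7]
width: 0.0109
finger_force: 30.0
```

Emit:
carry_out:
  steps:
    - [[0, 0.005, -0.008], 0, 1]
    - [[0, 0.013, -0.016], 0, 1]
    - [[0, 0.027, -0.03], 0, 1]
    - [[0, 0.043, -0.042], 0, 1]
    - [[0, 0.055, -0.05], 0, 1]
    - [[0, 0.06, -0.0535], 0, 1]
    - [[0, 0.06, -0.0535], 0, 1]
    - [[0, 0.06, -0.0535], 0, 1]
    - [[0, 0.06, -0.0535], 0, 1]

```text
time: 14.88
tool_pos: [0.5726, 0.0164, 0.2864]
ee_rot: [3.14, 0.0, 1.598]
wrist_force: [-6.5, -0.8, 5.4]
width: 0.0108
finger_force: 30.0
```

```bash
python3 - <<'E'
from h import *
o=robot.get_obs();print(o['tool_pos'],o['qvel'].round(4),o['wrist_force'].round(1))
d=o['tool_pos']-[.467,.0134,.1403]; dx=np.hypot(d[0],d[1]);print('angle from arc',np.rad2deg(np.arctan2(.057+d[2],.225-dx)-np.arctan2(.057,.225)))
im=[]
for n in('side','scene'):
    s=snap(n); W=cloud(s); x,y,z=np.moveaxis(W,-1,0)
    h=cv2.cvtColor(s['image'],cv2.COLOR_RGB2HSV)
    m=(h[...,0]>100)&(h[...,0]<125)&(h[...,1]>120)&(x>.45)&(x<.75)&(y>-.12)&(y<.14)&(z>.12)&(z<.32)
    p=W[m]
    if len(p)>20:
        for _ in range(3):
            c=np.median(p,0);n_=np.linalg.svd(p-p.mean(0))[2][2] if len(p)<6000 else None
            r=(p-p.mean(0))@n_; p=p[abs(r)<max(.004,np.median(abs(r))*2)]
        print(n,len(p),'lid normal',n_.round(3),'tilt',np.rad2deg(np.arccos(abs(n_[2]))).round(1))
    k=(abs(x-.508)<.06)&(abs(y-.345)<.06)&(z>.185)&(z<.21);print(k.sum(),W[k].mean(0))
    r=(90,310,210,430) if n=='side' else (120,320,190,430)
    im.append(cv2.resize(s['image'][r[0]:r[1],r[2]:r[3],::-1],(400,400)))
cv2.imwrite('pics/p7.png',np.hstack(im))
E
```

```text
[0.57256567 0.01637685 0.2863726 ] [ 0.0004 -0.0007  0.0021 -0.0014  0.0013  0.0004] [-6.5 -0.8  5.4]
angle from arc 45.331621094728945
side 285 lid normal [-0.708 -0.02  -0.706] tilt 45.1
217 [0.50693004 0.34605209 0.19577332]
scene 1966 lid normal [-0.707 -0.019 -0.707] tilt 45.0
174 [0.51212945 0.34365112 0.1941591 ]
```

View pics/p7.png

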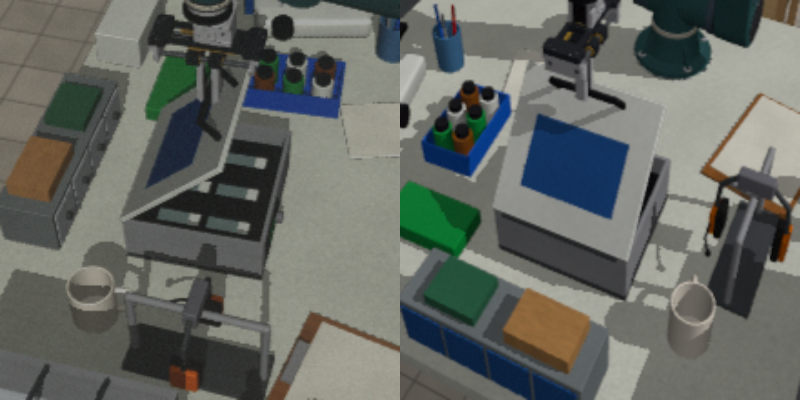

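The lid is held by its handle at (585,95) in the scene crop. Both views put it at 45°, and the arc from the arm's position gives 45.3°. The headset still hangs on the rail at (755,190), and the other things haven't moved. Handing in.

```bash
python3 -c "
from bench import robot
print(robot.close_job())"
```

```text
the job is handed in; nothing more can be done
None
```

The headset hangs by its crown over the rail bar, one ear pad on each side. The gripper is still holding the lid at 45°, and the job was handed in at about 15 s of the 58 s allowed.

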